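# Draw the waisted test bar and hold it level over the light plate

### The job

Draw the whole waisted test bar (thick at both ends, narrow in the middle) out of the sloping rack, turn it level and hold it centred over the white light plate, lined up with the plate's long side and about 10 cm above the plate, so that its outline can be inspected. Finish while still holding it there in the gripper, still and touching nothing else; leave the plain rod and the broken half in the rack and do not disturb the weight or the jar.

Things in the scene. Friction and masses are not known exactly. Their poses are not given: they have to be found in the camera images.
- bar: Whole waisted round aluminium test bar, 160 mm long, 45 to 91 g. Ends 16 mm in diameter over 38 mm; 6 mm cones lead to the narrow middle, 10 mm in diameter, 72 mm long. Starts in one of the rack's three sockets, lower 50 mm inside, 110 mm sticking out, loose: it leans some 3 degrees lower than the socket. Origin: centre of its lower end face; z axis along the bar to the upper end.
- bar_mid (a point): The middle of the waisted bar, on its axis, 80 mm from either end (also its centre of mass); at the start it is 30 mm outside the socket's mouth.
- rack: Fixed specimen rack: dark steel foot 120 x 210 x 10 mm with a sloping black block 200 mm wide (along y). Three blind sockets, about 18 mm wide, 50 mm deep, at y = -75, 0, +75 mm; the bars (in any order) rise out of them towards the rack's +x, 40 degrees above level: direction (cos 40, 0, sin 40) in its frame. Origin: centre of the foot's underside, on the bench; z up.
- rack_mouth (a point): Centre of the middle socket's mouth, 16 mm ahead (+x) of the rack's origin and 69 mm above the bench. The block is 40 mm thick and 60 mm long along the sockets; its highest edge is 84 mm above the bench.
- light_plate: The inspection light plate, fixed flat on the bench: grey housing 220 x 100 x 16 mm with a white panel 196 x 76 mm on it, top 18 mm above the bench. Origin: centre of the underside; x axis along the long side, z up. It may lie on either side of the bench, with the rack on the other.
- plate_top (a point): Centre of the white panel's upper face, 18 mm above the bench.
- plain_rod: Bystander in the rack: a plain aluminium rod, 16 mm in diameter all along, 160 mm long, 110 mm of it outside its socket. Origin at the centre of its lower end face, z along the rod upwards.
- half_bar: Bystander in the rack: one broken half of a waisted bar, 100 mm long, its 16 mm end in the socket and its 10 mm narrow part sticking out 50 mm. Origin at the centre of its lower end face, z along it upwards.
- weight: Bystander: steel calibration weight standing on the bench, 42 mm in diameter, 54 mm high, on the near side between rack and plate. Origin at the centre of its underside.
- jar: Bystander: closed white jar standing on the bench, 56 mm in diameter, 75 mm high, on the far side between rack and plate. Origin at the centre of its underside.
There are look-alikes about, which are no part of the job. What is shaped like the bar but black or turquoise is not meant.

How it is judged (in metres and radians):
On the way:
1. the waisted bar is drawn clear of the rack: its middle at least 60 mm beyond where it stood, its lower end above the socket's mouth, touching the fingers and not the rack (distance of bar_mid from where it was at the start of the episode above 0.06 m and z of bar in the frame of rack above 0.072 m and contact force between bar and the fingers above 0.5 N and contact force between bar and rack below 0.1 N), for 0.1 s.
At the end, for the whole second after the job is handed in: The bar is held in the fingers, nothing else touching it, at rest: level within 9 deg, along the plate's long side within 12 deg (either way round), its middle within 25 mm of the plate's centre seen from above and 70 to 140 mm above the panel; each bystander within 20 mm of its start (angle between bar's own z axis and vertical between 1.411 and 1.731 rad and angle between the z axis of bar and the x axis of light_plate, either way round below 0.21 rad and horizontal distance between bar_mid and plate_top below 0.025 m and z of bar_mid in the frame of plate_top between 0.07 and 0.14 m and contact force between bar and the fingers above 0.5 N and contact force between bar and rack below 0.1 N and contact force between bar and light_plate below 0.1 N and contact force between bar and plain_rod below 0.1 N and contact force between bar and half_bar below 0.1 N and contact force between bar and weight below 0.1 N and contact force between bar and jar below 0.1 N and linear speed of bar below 0.02 m/s and angular speed of bar below 0.15 rad/s and distance of each of plain_rod, half_bar, weight, jar from where it was at the start of the episode below 0.02 m); the arm keeps its last pose, push and grip.
It fails at once if the plain rod, the broken half, the weight or the jar is moved more than 20 mm (distance of any of plain_rod, half_bar, weight, jar from where it was at the start of the episode above 0.02 m).
It also fails if it takes over 38 s, if anything falls off the work surface, if the arm or the gripper's body presses on something with over 40 N, if the wrist force passes 120 N, or if a joint passes its speed limit or range.

### The arm

A 6-joint arm with a two-finger parallel gripper is mounted at the origin on the work surface. World frame = base frame: x ahead of the robot, y to its left, z up, the work surface at z = 0. Lengths are in m, angles in degrees, forces in N, time in s.
With the tool pointing down it reaches from about 0.375 to 0.825 m from the base axis. Payload 5.5 kg.
Tool frame: the origin (TCP) lies midway between the tips of the shut fingers; the grasp point (between the pads) lies 19 mm behind it; z points along the fingers, x is the direction in which the jaws open and shut, and the axes are right-handed (so a half turn about z gives the same grasp; the last joint's range is limited). The gripper opens to 85 mm and grips with 20 to 120 N. Pads are 22 mm wide; open, the fingers measure 114 mm over their backs; the gripper's body (76 mm by 85 mm) begins 54 mm behind the grasp point. The pads swing forward as they close: fully open they stand 13 mm farther back than shut.
Start: joints at [65.031, 17.962, -2.699, 69.339, 0, 90], TCP at [0.253, 0.544, 0.231] pointing down, gripper open.
Joint ranges: [-152.73, 152.73], [-39.44, 99.34], [-58.76, 71.6], [-118.89, 123.64], [-81.53, 83.1], [-180, 180]. Speed limits (degrees/s): [136.94, 136.94, 172.46, 180, 180, 180].

### API

Orientations are given as a 3x3 rotation matrix whose columns are the frame's x, y, z axes.
In Python, from rig import * gives the robot as it stands. The module is installed in compiled form; this text tells all that it offers.
- The arm moves only by the tool jog_arm, never from a script. Its argument "rows" is a list of rows, each a list of 3 entries, a list of its own where there are three numbers: the shift along the tool's x, y, z in mm, then the turn about the tool's z in degrees, then the finger opening in mm, from 0 to 85.4. A call has exactly 10 rows; each row shifts and turns the commanded pose from where the row before left it, along the tool's axes as they then stand; what a row does not reach is not made up. A row lasts 1/10 s, in which the tool goes at most 50 mm and 8.59 degrees, less where a joint would pass 70% of its speed; a pose out of reach is approached as far as the arm can. A call with a gripper value outside its range is refused whole. The fingers move at their own pace and stop on an object; "grip_force" is the grip in N (left out, the last holds). Time passes only in rows, so rows that do not move let the fingers close, or fill a call up. It gives the time, the measured TCP pose, the force and the opening at its end, in the units of the state.
- get_state(): the state, without advancing time (a new reading comes with each control period).
- grab_frame(name): name is "side" or "top" or "wrist"; returns a dict with "frame" (420x560x3 uint8, red, green, blue), "range_z" (420x560 float32, m along the optical axis (not along the pixel's ray), 0 where there is no reading), "fx", "fy", "cx", "cy" (pixels), "extrinsics" (4x4, takes a point from world to camera coordinates). Camera axes: x right, y down, z forward; pixel columns grow to the right and rows downward; lengths in m; the calibration is good to about 2 mm. A picture is of the moment at which its call begins.
- close_job(): hands the job in, once; it reports no verdict.
The state is a dict: "time": time; "joint_pos": joint angles; "qvel": joint speeds; "effort": joint torques, N m; "position": TCP position; "tool_rot": TCP orientation; "wrist_force": force on the tool from outside, world axes, zero at the start; "ft_torque": the same for the moment, N m; "grip_width": opening from 0.0 (shut) to 1.0 (fully open).
Only numpy, scipy, OpenCV 4.12 (cv2) and the standard library are available. Lean on these libraries where they do the work, as an engineer would, in place of code of your own. Each camera call takes 0.05 s, during which the arm holds its last target.

## Working session

There is one attempt and no reset: what is moved stays moved. The work goes in short steps, Python scripts to look and compute and a tool call to move; the robot and the scene stay as the last step left them, time stands still between calls to the robot, and variables do not carry over. Pictures are saved under pics/ and viewed, and the job is handed in when it is done.

Besides the shell and the picture viewer there is one more tool, called after ">>>" in YAML: its name, and indented under it one key for each argument. jog_arm: Moves the arm, as the interface text tells. Its arguments: {"type":"object","properties":{"rows":{"type":"array","items":{"type":"array"}},"grip_force":{"type":"number"}},"required":["rows"]}

```bash
mkdir -p pics; python3 - <<'E'
from rig import *
import cv2,numpy as np,pickle
s=get_state(); print({k:np.round(v,3).tolist() for k,v in s.items()})
for n in ["top","side","wrist"]:
    f=grab_frame(n); pickle.dump(f,open(f"pics/{n}0.pkl","wb")); cv2.imwrite(f"pics/{n}0.png",f["frame"][:,:,::-1])
    E=f["extrinsics"];print(n,f["fx"],f["cx"],f["cy"],"pos",-E[:3,:3].T@E[:3,3],E[:3,:3].round(3).tolist(),(f["range_z"]>0).mean())
E
```

```text
{'time': 0.0, 'joint_pos': [65.029, 18.003, -2.755, 69.336, 0.0, 90.0], 'qvel': [0.01, -0.008, 0.028, -0.025, -0.072, 0.008], 'effort': [-0.0, -53.959, 33.975, 0.019, -0.0, -0.0], 'position': [0.253, 0.543, 0.23], 'tool_rot': [[0.422, 0.907, -0.001], [0.907, -0.422, -0.001], [-0.002, -0.0, -1.0]], 'wrist_force': [-0.157, -0.793, 0.583], 'ft_torque': [0.031, -0.026, 0.039], 'grip_width': 1.002}
top 440.3335019173974 281.27241640198343 205.80986571899393 pos [ 0.34828777 -0.10708561  1.34909349] [[-0.028, -1.0, -0.005], [-0.989, 0.029, -0.144], [0.145, 0.001, -0.99]] 0.9959013605442177
side 445.00076623297457 277.8182538263031 214.3724222189824 pos [-0.02656644 -0.87209397  0.60959938] [[0.781, -0.625, -0.022], [-0.313, -0.361, -0.878], [0.541, 0.693, -0.477]] 0.9959651360544217
wrist 353.6639131725834 283.40132965807135 209.8234486160103 pos [0.19431935 0.57133173 0.37399708] [[0.421, 0.907, -0.001], [0.876, -0.407, 0.261], [0.236, -0.111, -0.965]] 0.9959991496598639
```

View pics/top0.png

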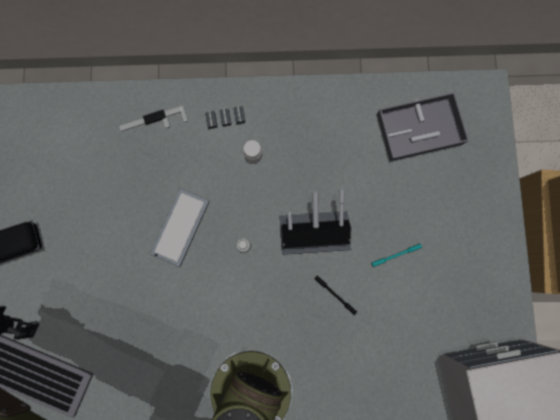

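View pics/side0.png

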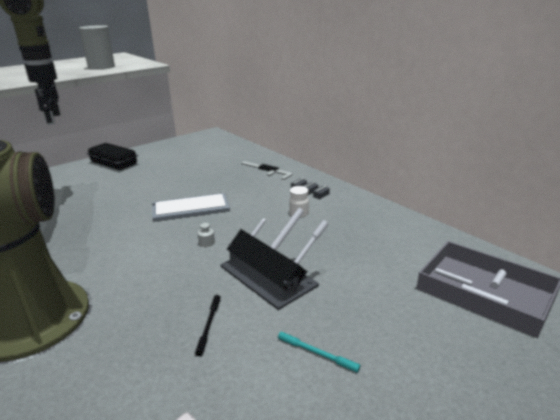

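View pics/wrist0.png

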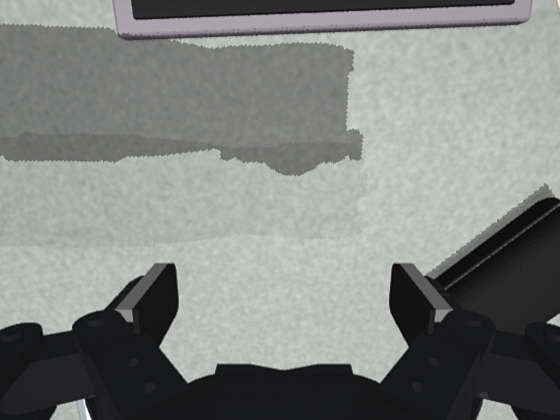

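```bash
cat > h.py <<'E'
import numpy as np,cv2,pickle
def pts(f):
    z=f["range_z"];v,u=np.mgrid[:z.shape[0],:z.shape[1]]
    c=np.stack([(u-f["cx"])/f["fx"]*z,(v-f["cy"])/f["fy"]*z,z],-1)
    E=f["extrinsics"];return (c-E[:3,3])@E[:3,:3]
def ray(f,u,v,zp):
    E=f["extrinsics"];R=E[:3,:3];o=-R.T@E[:3,3]
    d=R.T@np.array([(u-f["cx"])/f["fx"],(v-f["cy"])/f["fy"],1]);return o+d*(zp-o[2])/d[2]
E
python3 - <<'E'
from h import *
for n,(a,b,c,d) in {"top":(180,270,140,380),"side":(195,315,195,345)}.items():
    f=pickle.load(open(f"pics/{n}0.pkl","rb"));im=f["frame"][a:b,c:d,::-1]
    k=min(800/im.shape[1],600/im.shape[0]);cv2.imwrite(f"pics/{n}0z.png",cv2.resize(im,None,fx=k,fy=k,interpolation=cv2.INTER_CUBIC))
E
```

```text
(no output)
```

View pics/top0z.png

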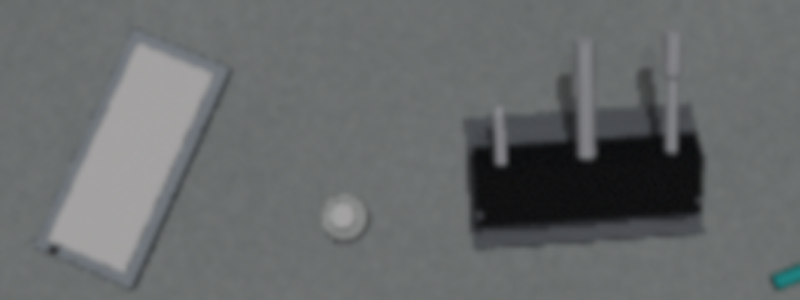

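View pics/side0z.png

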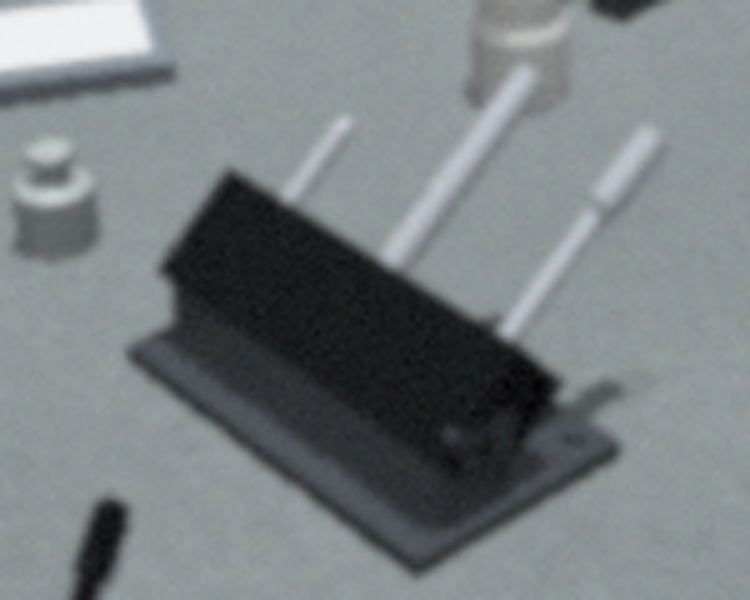

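The waisted bar is the right-hand one in the top view (around u 342, v 190–226). The plain rod is in the middle and the broken half on the left. The plate lies to the left (+y), with the weight between it and the rack.

```bash
python3 - <<'E'
from h import *
f=pickle.load(open("pics/top0.pkl","rb"));P=pts(f);im=f["frame"].astype(int)
# panel
m=((im.min(-1)>135)).astype(np.uint8);m[:, :150]=0;m[:,212:]=0;m[:185]=0;m[270:]=0
c=max(cv2.findContours(m,0,2)[0],key=cv2.contourArea);r=cv2.minAreaRect(c);b=cv2.boxPoints(r)
W=np.array([ray(f,*p,0.018) for p in b]);print("panel c",W.mean(0),"edges",[np.linalg.norm(W[i]-W[i-1]).round(4) for i in range(4)])
for i in range(4):
  d=W[i]-W[i-1]
  if np.linalg.norm(d)>.15:print("long dir deg",np.degrees(np.arctan2(d[1],d[0])))
print("panel depth z",np.median(P[m>0][:,2]), "centre", P[m>0].mean(0))
# bars via depth
for nm in ["top","side"]:
  g=pickle.load(open(f"pics/{nm}0.pkl","rb"));P=pts(g);I=g["frame"].astype(int)
  box={"top":[(284,296,205,230),(309,322,188,228),(335,348,186,228)],"side":[(250,268,215,240),(270,305,205,250),(293,328,218,264)]}[nm]
  for (u0,u1,v0,v1) in box:
    q=P[v0:v1,u0:u1].reshape(-1,3);col=I[v0:v1,u0:u1].min(-1).ravel()
    q=q[(q[:,2]>.06)&(q[:,2]<.17)&(col>110)]
    c=q.mean(0);d=np.linalg.svd(q-c)[2][0];d*=np.sign(d[2])
    t=(q-c)@d
    print(nm,len(q),"c",c.round(4),"yaw",np.degrees(np.arctan2(d[1],d[0])).round(1),"el",np.degrees(np.arcsin(d[2])).round(1),"ends",(c+d*t.min()).round(4),(c+d*t.max()).round(4))
# rack foot: dark pixels
P=pts(f)
m=((im.max(-1)<95)).astype(np.uint8);m[:, :270]=0;m[:,360:]=0;m[:205]=0;m[262:]=0
c=max(cv2.findContours(m,0,2)[0],key=cv2.contourArea);r=cv2.minAreaRect(c);b=cv2.boxPoints(r);print("rack px",b.round(1).tolist())
W=np.array([ray(f,*p,0.01) for p in b]);print("rack c",W.mean(0),W.round(3).tolist(),"edges",[np.linalg.norm(W[i]-W[i-1]).round(4) for i in range(4)])
E
```

```text
panel c [0.48919363 0.20690585 0.018     ] edges [np.float64(0.0768), np.float64(0.1983), np.float64(0.0783), np.float64(0.1975)]
long dir deg -23.9418550793849
long dir deg 155.6213208023012
panel depth z 0.017350252954020776 centre [0.48748095 0.2058173  0.02302178]
top 36 c [ 0.4929 -0.1285  0.087 ] yaw 0.7 el 36.0 ends [ 0.4694 -0.1287  0.0699] [ 0.5113 -0.1283  0.1004]
top 142 c [ 0.5194 -0.2031  0.1084] yaw 1.2 el 36.8 ends [ 0.4727 -0.2041  0.0735] [ 0.5616 -0.2022  0.14  ]
top 118 c [ 0.5295 -0.2772  0.1101] yaw 1.5 el 37.2 ends [ 0.4784 -0.2785  0.0712] [ 0.5671 -0.2762  0.1386]
side 83 c [ 0.4917 -0.1308  0.086 ] yaw 1.6 el 37.6 ends [ 0.4736 -0.1313  0.072 ] [ 0.5108 -0.1303  0.1007]
side 338 c [ 0.5178 -0.2069  0.1059] yaw 3.6 el 37.4 ends [ 0.4744 -0.2097  0.0727] [ 0.5608 -0.2042  0.139 ]
side 314 c [ 0.5282 -0.2733  0.1091] yaw 14.9 el 37.4 ends [ 0.4809 -0.2859  0.0717] [ 0.5633 -0.264   0.1368]
rack px [[277.79998779296875, 207.10000610351562], [349.29998779296875, 202.0], [352.70001220703125, 250.3000030517578], [281.20001220703125, 255.39999389648438]]
rack c [ 0.47096212 -0.20766893  0.01      ] [[0.54, -0.095, 0.01], [0.55, -0.315, 0.01], [0.402, -0.318, 0.01], [0.392, -0.102, 0.01]] edges [np.float64(0.148), np.float64(0.2204), np.float64(0.1482), np.float64(0.2169)]
```

>>> jog_arm:
  rows:
    - [[0, 0, 0], -6.75, 50]
    - [[0, 0, 0], -6.75, 50]
    - [[0, 0, 0], -6.75, 50]
    - [[0, 0, 0], -6.75, 50]
    - [[-46, 12, 0], 0, 50]
    - [[-46, 12, 0], 0, 50]
    - [[-46, 12, 0], 0, 50]
    - [[-46, 12, 0], 0, 50]
    - [[-46, 12, 0], 0, 50]
    - [[-46, 12, 0], 0, 50]
  grip_force: 25

```text
time: 1.15
position: [0.335, 0.2688, 0.2311]
tool_rot: [[-0.036, 0.999, 0.0], [0.999, 0.036, -0.0], [-0.0, 0.0, -1.0]]
wrist_force: [0.9, 0.0, 0.1]
grip_width: 0.582
```

```bash
python3 -c "
from rig import *
s=get_state();print(s['joint_pos'],s['position'],s['tool_rot'])"
```

```text
[ 3.87484205e+01 -4.39132930e-01 -2.44557692e+01  6.59854207e+01
 -1.13328070e-02  3.66834384e+01] [0.33498225 0.26875258 0.23113944] [[-3.60329294e-02  9.99350599e-01  9.58007890e-05]
 [ 9.99350587e-01  3.60329459e-02 -1.76731099e-04]
 [-1.80068314e-04  8.93704355e-05 -9.99999980e-01]]
```

>>> jog_arm:
  rows:
    - [[-46, 13, 0], 0, 50]
    - [[-46, 13, 0], 0, 50]
    - [[-46, 13, 0], 0, 50]
    - [[-46, 13, 0], 0, 50]
    - [[-46, 13, 0], 0, 50]
    - [[-46, 13, 0], 0, 50]
    - [[-46, 13, 0], 0, 50]
    - [[-46, 13, 0], 0, 50]
    - [[-46, 13, 0], 0, 50]
    - [[-46, 13, 0], 0, 50]

```text
time: 2.15
position: [0.4813, -0.1865, 0.2312]
tool_rot: [[-0.035, 0.999, 0.0], [0.999, 0.035, 0.0], [0.0, 0.0, -1.0]]
wrist_force: [0.8, 0.2, 0.3]
grip_width: 0.586
```

>>> jog_arm:
  rows:
    - [[-46, 9, 0], 0, 50]
    - [[-40, 9, 0], 0, 50]
    - [[-7, 0, 0], 0, 50]
    - [[0, 0, 0], 0, 50]
    - [[0, 0, 0], 0, 50]
    - [[0, 0, 0], 0, 50]
    - [[0, 0, 0], 0, 50]
    - [[0, 0, 0], 0, 50]
    - [[0, 0, 0], 0, 50]
    - [[0, 0, 0], 0, 50]

```text
time: 3.15
position: [0.5026, -0.2765, 0.2314]
tool_rot: [[-0.036, 0.999, 0.0], [0.999, 0.036, -0.0], [-0.0, 0.0, -1.0]]
wrist_force: [0.7, -0.3, 0.6]
grip_width: 0.586
```

```bash
python3 - <<'E'
from rig import *
from h import *
s=get_state();print(s['joint_pos'],s['position'],s['tool_rot'][0],s['grip_width'])
f=grab_frame("wrist");pickle.dump(f,open("pics/w1.pkl","wb"));cv2.imwrite("pics/w1.png",f["frame"][:,:,::-1])
E
```

```text
[-2.88171347e+01  1.50934287e+01 -6.51972804e+00  6.83756403e+01
 -9.52928133e-04 -3.08730485e+01] [ 0.50255979 -0.27648661  0.23143957] [-3.58747549e-02  9.99356280e-01  1.63298127e-04] 0.5855953027119224
```

View pics/w1.png

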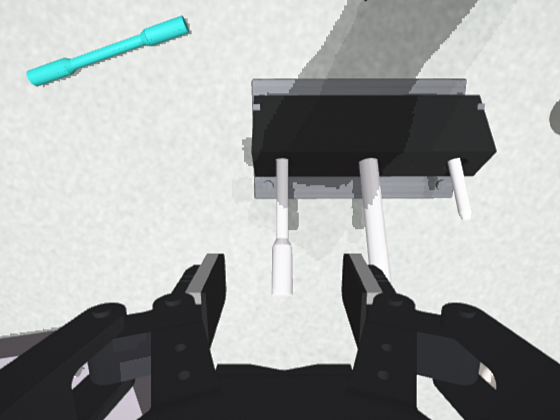

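The wrist view shows the bar at u≈282, v 158–294, midway between the fingers (u 225 and 343). The neck cone is at v≈240.

```bash
python3 - <<'E'
from h import *
f=pickle.load(open("pics/w1.pkl","rb"));P=pts(f);I=f["frame"].astype(int)
for r in range(160,296,9):
    row=I[r,262:305].min(-1); z=P[r,262:305,2]
    k=np.where((z>.06))[0]; k=k[row[k]>80]
    q=P[r,262+k]
    print(r,262+k.min(),262+k.max(),"mid xyz",q[np.argmax(q[:,2])].round(4), "ymean",q[:,1].mean().round(4),"w",np.ptp(q[:,1]).round(4))
E
```

```text
160 277 287 mid xyz [ 0.4757 -0.2788  0.0709] ymean -0.2788 w 0.0087
169 276 287 mid xyz [ 0.4827 -0.2811  0.0763] ymean -0.279 w 0.0095
178 276 287 mid xyz [ 0.4893 -0.2783  0.0822] ymean -0.2787 w 0.0093
187 276 287 mid xyz [ 0.496  -0.2772  0.0867] ymean -0.2784 w 0.0092
196 276 287 mid xyz [ 0.5025 -0.2786  0.0921] ymean -0.2782 w 0.0092
205 276 287 mid xyz [ 0.509  -0.2783  0.0963] ymean -0.2779 w 0.009
214 276 287 mid xyz [ 0.5153 -0.2781  0.1008] ymean -0.2777 w 0.009
223 276 287 mid xyz [ 0.5216 -0.2762  0.1049] ymean -0.2774 w 0.0089
232 276 287 mid xyz [ 0.5276 -0.2752  0.1095] ymean -0.2772 w 0.0088
241 275 289 mid xyz [ 0.5326 -0.2758  0.1164] ymean -0.2766 w 0.0111
250 272 291 mid xyz [ 0.5379 -0.2764  0.1219] ymean -0.2767 w 0.0149
259 272 291 mid xyz [ 0.5437 -0.2769  0.1258] ymean -0.2765 w 0.0147
268 272 292 mid xyz [ 0.5491 -0.2767  0.1302] ymean -0.2759 w 0.0154
277 272 292 mid xyz [ 0.5544 -0.2757  0.1344] ymean -0.2757 w 0.0153
286 272 292 mid xyz [ 0.5601 -0.2755  0.1375] ymean -0.2755 w 0.0152
295 273 290 mid xyz [ 0.5695 -0.2752  0.1338] ymean -0.2756 w 0.0129
```

>>> jog_arm:
  rows:
    - [[-1.5, 2.5, 20], 0, 50]
    - [[0, 0, 30], 0, 50]
    - [[0, 0, 30], 0, 50]
    - [[0, 0, 30], 0, 50]
    - [[0, 0, 25], 0, 50]
    - [[0, 0, 15], 0, 50]
    - [[0, 0, 11], 0, 50]
    - [[0, 0, 0], 0, 50]
    - [[0, 0, 0], 0, 20]
    - [[0, 0, 0], 0, 20]

```text
time: 4.2
position: [0.5059, -0.2787, 0.0714]
tool_rot: [[-0.035, 0.999, 0.002], [0.999, 0.035, -0.001], [-0.001, 0.002, -1.0]]
wrist_force: [0.1, 0.1, -0.4]
grip_width: 0.251
```

```bash
python3 - <<'E'
from rig import *
from h import *
s=get_state();print(s['position'],s['wrist_force'],s['grip_width'])
for n in ["wrist","side"]:
  f=grab_frame(n);pickle.dump(f,open(f"pics/{n}2.pkl","wb"));im=f["frame"][:,:,::-1]
  if n=="side": im=cv2.resize(im[130:310,200:440],None,fx=3,fy=3)
  cv2.imwrite(f"pics/{n}2.png",im)
E
```

```text
[ 0.50590382 -0.2786505   0.07144267] [ 0.10299114  0.05627295 -0.43375675] 0.2505523648943986
```

View pics/wrist2.png

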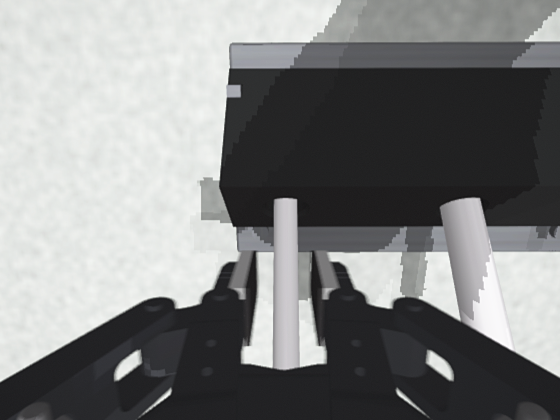

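View pics/side2.png

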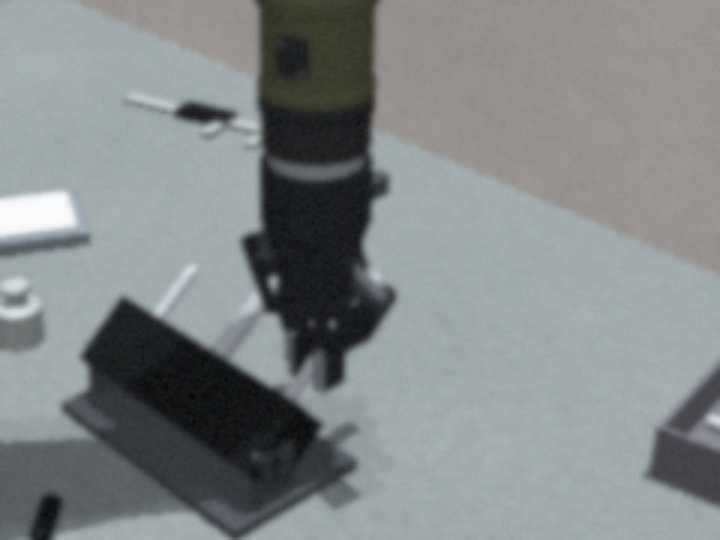

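The bar (u 275–298) lies midway between the pads and nothing is touching, so I close and then draw.

>>> jog_arm:
  rows:
    - [[0, 0, 0], 0, 5]
    - [[0, 0, 0], 0, 5]
    - [[0, 0, 0], 0, 5]
    - [[0, 0, 0], 0, 5]
    - [[0, 0, 0], 0, 5]
    - [[0, 0, 0], 0, 5]
    - [[0, 0, 0], 0, 5]
    - [[4, 0, 0], 0, 5]
    - [[-4, 0, 0], 0, 5]
    - [[0, 0, 0], 0, 5]

```text
time: 5.3
position: [0.5058, -0.2783, 0.0707]
tool_rot: [[-0.035, 0.999, 0.002], [0.999, 0.035, 0.001], [0.0, 0.002, -1.0]]
wrist_force: [2.5, 0.0, 5.2]
grip_width: 0.104
```

>>> jog_arm:
  rows:
    - [[0, 4, -3.1], 0, 5]
    - [[0, 8, -6.2], 0, 5]
    - [[0, 8, -6.2], 0, 5]
    - [[0, 8, -6.2], 0, 5]
    - [[0, 8, -6.2], 0, 5]
    - [[0, 8, -6.2], 0, 5]
    - [[0, 8, -6.2], 0, 5]
    - [[0, 8, -6.2], 0, 5]
    - [[0, 8, -6.2], 0, 5]
    - [[0, 8, -6.2], 0, 5]

```text
time: 6.3
position: [0.5818, -0.2754, 0.1298]
tool_rot: [[-0.035, 0.999, 0.0], [0.999, 0.035, 0.0], [-0.0, 0.0, -1.0]]
wrist_force: [0.2, 0.2, -0.3]
grip_width: 0.107
```

```bash
python3 - <<'E'
from rig import *
from h import *
s=get_state();print(s['position'],s['wrist_force'],s['grip_width'])
for n in ["wrist","side"]:
  f=grab_frame(n);pickle.dump(f,open(f"pics/{n}3.pkl","wb"));im=f["frame"][:,:,::-1]
  if n=="side": im=cv2.resize(im[130:310,200:440],None,fx=3,fy=3)
  cv2.imwrite(f"pics/{n}3.png",im)
E
```

```text
[ 0.58180208 -0.2754288   0.12977456] [ 0.24888439  0.21382558 -0.25086268] 0.10732205992373063
```

View pics/wrist3.png

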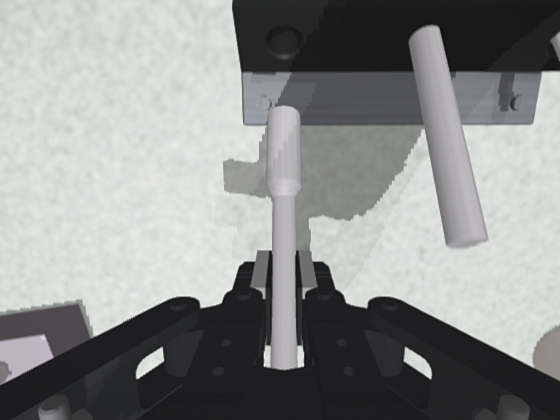

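View pics/side3.png

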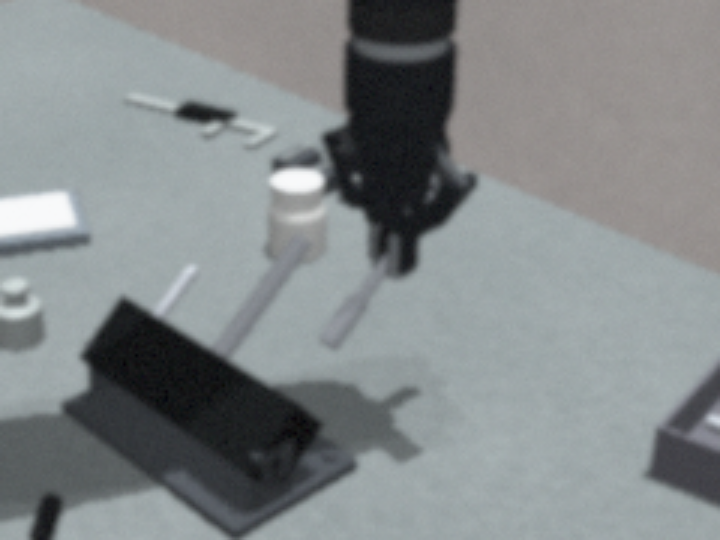

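```bash
cat > meas.py <<'E'
from h import *
def bar(f,tcp,R,tag=""):
    P=pts(f);q=P.reshape(-1,3);col=f["frame"].astype(int).reshape(-1,3);v=np.repeat(np.arange(420),560)
    L=(q-tcp)@R   # tool frame
    k=(np.abs(L[:,0])<.012)&(L[:,1]<-.025)&(L[:,1]>-.1)&(L[:,2]<.06)&(L[:,2]>-.05)&(col.min(1)>70)&(v<380)&(q[:,2]>.03)
    L=L[k]
    # ridge: per-bin along tool y, topmost (min tool z)
    out=[]
    for a in np.arange(-.1,-.02,.004):
        m=(L[:,1]>=a)&(L[:,1]<a+.004)
        if m.sum()>3: 
            j=L[m]; out.append([j[:,1].mean(),np.percentile(j[:,2],10),np.ptp(j[:,0]),j[:,0].mean()])
    return np.array(out)
E
python3 - <<'E'
from meas import *
from rig import *
s=get_state();f=pickle.load(open("pics/wrist3.pkl","rb"))
o=bar(f,np.array(s['position']),np.array(s['tool_rot']));print(o.round(4))
g=pickle.load(open("pics/top0.pkl","rb"));P=pts(g)
for nm,(u0,u1,v0,v1) in {"jar":(240,265,138,165),"weight":(234,254,236,256)}.items():
    q=P[v0:v1,u0:u1].reshape(-1,3);q=q[q[:,2]>.03];print(nm,q.mean(0),q[:,2].max())
E
```

```text
[[-0.069   0.0255  0.0127  0.0004]
 [-0.0659  0.0229  0.0159  0.0003]
 [-0.0619  0.02    0.0158  0.0004]
 [-0.058   0.0171  0.0156  0.0003]
 [-0.054   0.0142  0.0153  0.0003]
 [-0.05    0.0112  0.0152  0.0004]
 [-0.046   0.0083  0.016   0.0003]
 [-0.042   0.0053  0.0159  0.0004]
 [-0.038   0.0037  0.0157  0.0003]
 [-0.0341  0.0028  0.0155  0.0003]
 [-0.03   -0.0004  0.0109  0.0003]
 [-0.0265 -0.0026  0.0099  0.0004]]
jar [ 0.70448143 -0.02492641  0.07544229] 1.349093493496423
weight [0.42604219 0.00858441 0.06003981] 1.349093493496423
```

>>> jog_arm:
  rows:
    - [[0, 0, -25], 6.55, 5]
    - [[0, 0, -25], 6.55, 5]
    - [[0, 0, -25], 6.55, 5]
    - [[0, 0, -25], 6.55, 5]
    - [[20, -7, 0], 0, 5]
    - [[40, -13.5, 0], 0, 5]
    - [[40, -13.5, 0], 0, 5]
    - [[40, -13.5, 0], 0, 5]
    - [[40, -13.5, 0], 0, 5]
    - [[40, -13.5, 0], 0, 5]

```text
time: 7.4
position: [0.6026, -0.0428, 0.229]
tool_rot: [[0.41, 0.912, -0.001], [0.912, -0.41, -0.0], [-0.0, -0.0, -1.0]]
wrist_force: [0.1, -0.6, -0.6]
grip_width: 0.105
```

>>> jog_arm:
  rows:
    - [[40, -13.5, 0], 0, 5]
    - [[40, -13.5, 0], 0, 5]
    - [[40, -13.5, 0], 0, 5]
    - [[40, -13.5, 0], 0, 5]
    - [[22, -5, 0], 0, 5]
    - [[0, 0, 20], 0, 5]
    - [[0, 0, 40], 0, 5]
    - [[0, 0, 40], 0, 5]
    - [[0, 0, 25], 0, 5]
    - [[0, 0, 0], 0, 5]

```text
time: 8.4
position: [0.62, 0.145, 0.0996]
tool_rot: [[0.409, 0.912, -0.008], [0.912, -0.409, -0.002], [-0.005, -0.007, -1.0]]
wrist_force: [0.2, 0.3, -0.5]
grip_width: 0.105
```

```bash
python3 - <<'E'
from rig import *
from meas import *
s=get_state();p=np.array(s['position']);print(p,s['wrist_force'],s['grip_width'],s['tool_rot'][0])
C=np.array([.4892,.2069]);a=np.radians(-24.2);e=np.array([np.cos(a),np.sin(a)]);n=np.array([-e[1],e[0]]);print("along",(p[:2]-C)@e,"across",(p[:2]-C)@n)
for n in ["wrist","side"]:
  f=grab_frame(n);pickle.dump(f,open(f"pics/{n}4.pkl","wb"));im=f["frame"][:,:,::-1]
  if n=="side": im=cv2.resize(im[80:260,100:340],None,fx=3,fy=3)
  else: print(bar(f,p,np.array(s['tool_rot'])).round(4))
  cv2.imwrite(f"pics/{n}4.png",im)
E
```

```text
[0.62003695 0.14496988 0.09961131] [ 0.22299132  0.32632125 -0.45580057] 0.1045918619902729 [ 0.4094692   0.91228673 -0.00823984]
along 0.14472559625848996 across -0.0028546283702288585
[[-0.0685  0.0251  0.0089  0.0004]
 [-0.0659  0.0232  0.0153  0.0004]
 [-0.062   0.0205  0.0158  0.0003]
 [-0.058   0.0172  0.0156  0.0003]
 [-0.054   0.0145  0.0155  0.0003]
 [-0.05    0.0115  0.0152  0.0003]
 [-0.046   0.0085  0.016   0.0004]
 [-0.042   0.0054  0.0159  0.0003]
 [-0.038   0.0034  0.0157  0.0004]
 [-0.034   0.0026  0.0156  0.0004]
 [-0.03    0.      0.0123  0.0003]
 [-0.0265 -0.0024  0.01    0.0003]]
```

View pics/wrist4.png

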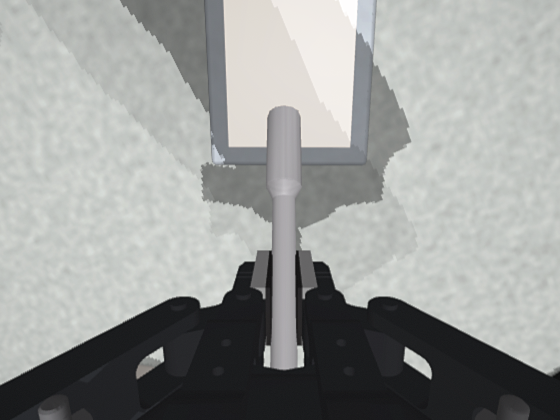

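View pics/side4.png

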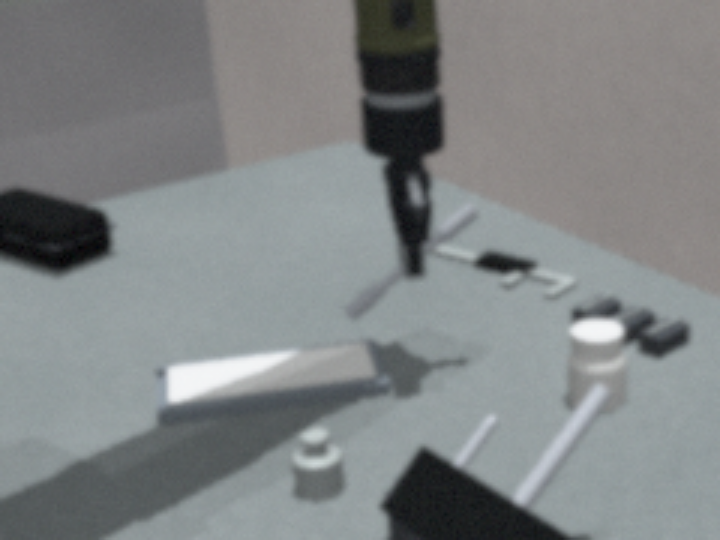

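Tilt is still 37°, the bar is gripped at its middle, and its lower end is over the plate's far end (u 283, v 107). I press that end on the panel to level the bar, following the arc.

>>> jog_arm:
  rows:
    - [[0, 0, 28], 0, 5]
    - [[0, 0, 16], 0, 5]
    - [[0, 5, 6.5], 0, 5]
    - [[0, 5, 6.5], 0, 5]
    - [[0, 3, 6.5], 0, 5]
    - [[0, 3, 6.5], 0, 5]
    - [[0, 2, 5], 0, 5]
    - [[0, 1, 4.5], 0, 5]
    - [[0, 1, 4.5], 0, 5]
    - [[0, 0, 0], 0, 5]
  grip_force: 20

```text
time: 9.5
position: [0.6415, 0.1376, 0.0193]
tool_rot: [[0.41, 0.912, -0.001], [0.912, -0.41, -0.0], [-0.001, -0.001, -1.0]]
wrist_force: [1.5, -0.9, 0.9]
grip_width: 0.103
```

```bash
python3 - <<'E'
from rig import *
from meas import *
s=get_state();p=np.array(s['position']);print(p,s['wrist_force'],s['grip_width'])
for n in ["wrist","side"]:
  f=grab_frame(n);pickle.dump(f,open(f"pics/{n}5.pkl","wb"));im=f["frame"][:,:,::-1]
  if n=="side": im=cv2.resize(im[100:280,120:360],None,fx=3,fy=3)
  else: print(bar(f,p,np.array(s['tool_rot'])).round(4))
  cv2.imwrite(f"pics/{n}5.png",im)
E
```

```text
[0.6414642  0.13763586 0.01929934] [ 1.54137341 -0.91217404  0.85014155] 0.10307362818700651
[[-0.0809 -0.0153  0.0137  0.0005]
 [-0.078  -0.0155  0.0141  0.0003]
 [-0.074  -0.016   0.0146  0.0004]
 [-0.0699 -0.0165  0.0151  0.0004]
 [-0.0659 -0.0171  0.0152  0.0004]
 [-0.0619 -0.0177  0.0153  0.0004]
 [-0.058  -0.0182  0.0154  0.0004]
 [-0.054  -0.0186  0.0156  0.0004]
 [-0.05   -0.0191  0.0156  0.0005]
 [-0.046  -0.0197  0.0158  0.0004]
 [-0.0421 -0.0192  0.0154  0.0004]
 [-0.038  -0.018   0.0116  0.0004]
 [-0.034  -0.0185  0.0094  0.0004]
 [-0.03   -0.019   0.0094  0.0004]
 [-0.0265 -0.0196  0.0095  0.0003]]
```

View pics/side5.png

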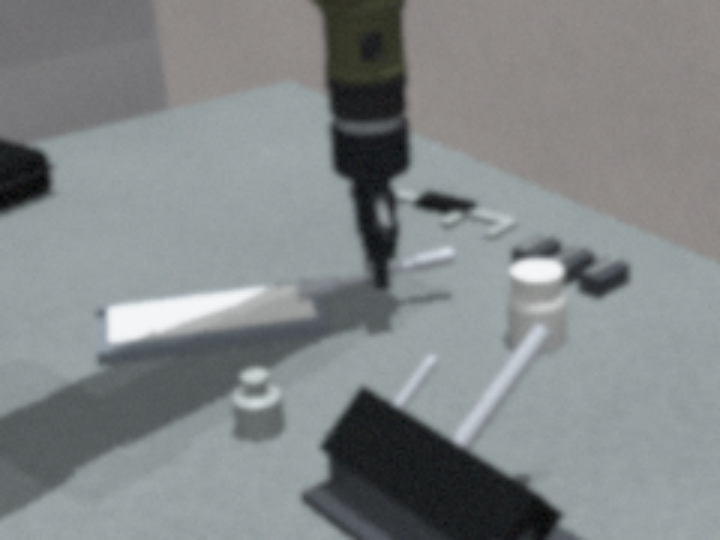

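View pics/wrist5.png

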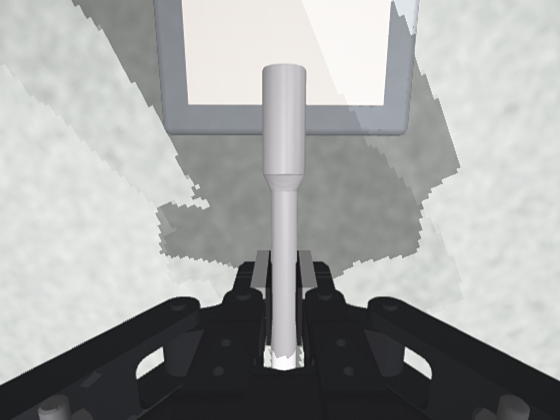

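Tilt is down to about 7.5° and the end is on the panel; another 8 mm down.

>>> jog_arm:
  rows:
    - [[0, 0.5, 3], 0, 5]
    - [[0, 0, 3], 0, 5]
    - [[0, 0, 3], 0, 5]
    - [[0, 0, 0], 0, 5]
    - [[0, 0, 0], 0, 5]
    - [[0, 0, 0], 0, 5]
    - [[0, 0, -10], 0, 5]
    - [[0, 0, -30], 0, 5]
    - [[0, 0, -30], 0, 5]
    - [[0, 0, -30], 0, 5]

```text
time: 10.6
position: [0.6417, 0.1376, 0.1124]
tool_rot: [[0.409, 0.912, -0.001], [0.912, -0.409, 0.0], [-0.001, -0.001, -1.0]]
wrist_force: [0.4, 0.3, -1.5]
grip_width: 0.106
```

```bash
python3 - <<'E'
from rig import *
from meas import *
s=get_state();p=np.array(s['position']);R=np.array(s['tool_rot']);print(p,s['wrist_force'],s['grip_width'],R)
f=grab_frame("wrist");o=bar(f,p,R);print(o.round(4))
C=np.array([.4892,.2069]);print("to go tool x,y",(np.r_[C,0]-np.r_[p[:2],0])@R)
E
```

```text
[0.64169676 0.13761408 0.11241167] [ 0.41390668  0.29032729 -1.49452718] 0.10595299349795148 [[ 4.09263955e-01  9.12415036e-01 -1.34784998e-03]
 [ 9.12415891e-01 -4.09264265e-01  5.01198749e-05]
 [-5.05896703e-04 -1.25031200e-03 -9.99999090e-01]]
[[-0.081  -0.0212  0.0154  0.0002]
 [-0.078  -0.0215  0.0155  0.0003]
 [-0.074  -0.0217  0.0157  0.0003]
 [-0.07   -0.0219  0.0158  0.0003]
 [-0.066  -0.0222  0.0159  0.0003]
 [-0.062  -0.0223  0.016   0.0003]
 [-0.058  -0.0226  0.0154  0.0003]
 [-0.054  -0.0228  0.0154  0.0003]
 [-0.05   -0.023   0.0156  0.0003]
 [-0.046  -0.0231  0.0157  0.0003]
 [-0.0422 -0.0225  0.0157  0.0003]
 [-0.038  -0.0211  0.0113  0.0003]
 [-0.034  -0.0211  0.0097  0.0002]
 [-0.03   -0.0214  0.0093  0.0003]
 [-0.0265 -0.0216  0.0093  0.0003]]
to go tool x,y [ 0.00080615 -0.16749658  0.00020902]
```

>>> jog_arm:
  rows:
    - [[0, -15, 0], 0, 5]
    - [[1, -25, 0], 0, 5]
    - [[0, -25, 3], 0, 5]
    - [[0, -25, 3], 0, 5]
    - [[0, -25, 3], 0, 5]
    - [[0, -25, 3], 0, 5]
    - [[0, -18, 0], 0, 5]
    - [[0, -8, 0], 0, 5]
    - [[0, 0, 0], 0, 5]
    - [[0, 0, 0], 0, 5]
  grip_force: 35

```text
time: 11.65
position: [0.4923, 0.2064, 0.0996]
tool_rot: [[0.409, 0.912, 0.001], [0.912, -0.409, 0.0], [0.001, 0.001, -1.0]]
wrist_force: [-0.9, 0.2, -1.0]
grip_width: 0.097
```

>>> jog_arm:
  rows:
    - [[0, 0, 0], 0, 5]
    - [[0, 0, 0], 0, 5]
    - [[0, 0, 0], 0, 5]
    - [[0, 0, 0], 0, 5]
    - [[0, 0, 0], 0, 5]
    - [[0, 0, 0], 0, 5]
    - [[0, 0, 0], 0, 5]
    - [[0, 0, 0], 0, 5]
    - [[0, 0, 0], 0, 5]
    - [[0, 0, 0], 0, 5]

```text
time: 12.65
position: [0.4914, 0.2064, 0.0992]
tool_rot: [[0.409, 0.912, -0.0], [0.912, -0.409, 0.0], [-0.0, -0.0, -1.0]]
wrist_force: [1.0, 0.5, -1.0]
grip_width: 0.102
```

```bash
python3 - <<'E'
from rig import *
from meas import *
s=get_state();p=np.array(s['position']);R=np.array(s['tool_rot']);print(s['time'],p,s['wrist_force'],s['grip_width'],np.abs(s['qvel']).max())
C=np.array([.4892,.2069]);print("to go tool x,y",(np.r_[C,0]-np.r_[p[:2],0])@R)
for n in ["wrist","side","top"]:
  f=grab_frame(n);im=f["frame"][:,:,::-1]
  if n=="wrist": print(bar(f,p,R)[[0,1,8,9]].round(4))
  if n=="side": im=cv2.resize(im[100:280,120:360],None,fx=3,fy=3)
  if n=="top":
    P=pts(f)
    for nm,(u0,u1,v0,v1) in {"jar":(240,265,138,165),"weight":(234,254,236,256)}.items():
      q=P[v0:v1,u0:u1].reshape(-1,3);q=q[(q[:,2]>.03)&(q[:,2]<.1)];print(nm,np.median(q,0))
    im=cv2.resize(im[120:270,120:380],None,fx=3,fy=3)
  cv2.imwrite(f"pics/{n}6.png",im)
E
```

```text
12.65 [0.49144369 0.20644843 0.09920231] [ 0.95090631  0.45982321 -0.96017008] 0.10167654645368143 0.07701380149052452
to go tool x,y [-5.06508727e-04 -2.23193184e-03  5.30010529e-08]
[[-0.081  -0.0213  0.0155  0.0003]
 [-0.078  -0.0215  0.0156  0.0003]
 [-0.05   -0.023   0.0156  0.0003]
 [-0.046  -0.0231  0.0157  0.0003]]
jar [ 0.70534629 -0.02405886  0.07333826]
weight [0.42733109 0.00946041 0.03769494]
```

View pics/side6.png

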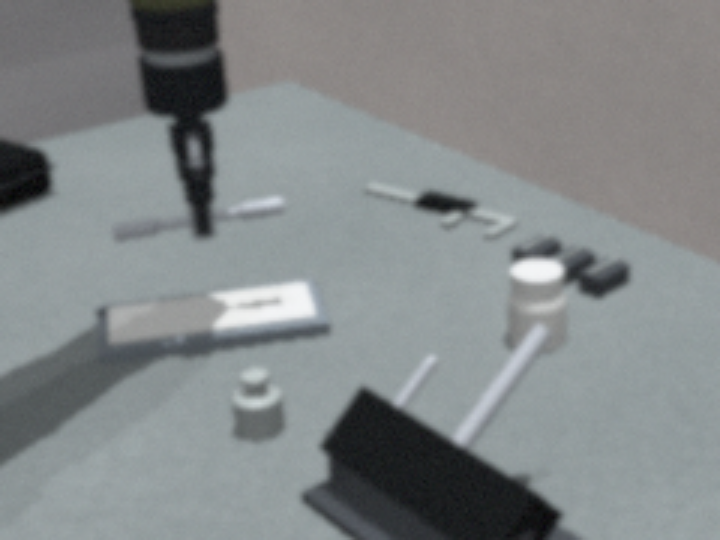

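View pics/top6.png

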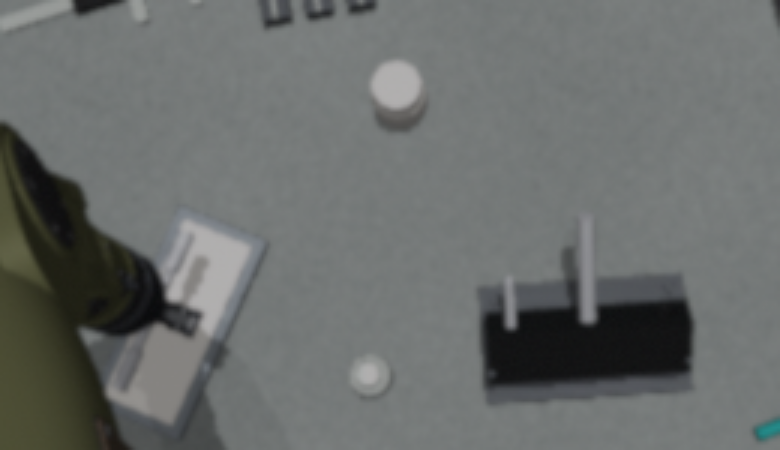

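View pics/wrist6.png

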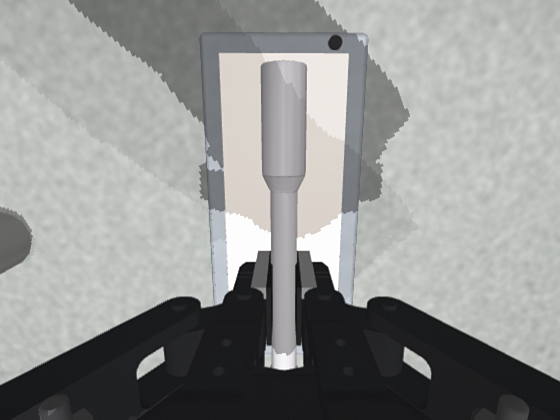

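The views show the bar above the panel and lined up with the plate (wrist view, u 262–306 inside the panel at 220–352). It clears everything, and the jar, weight and both rods are in place.

```bash
python3 -c "
from rig import *
print(close_job())"
```

```text
the job is handed in; nothing more can be done
None
```

I drew the waisted bar out of its socket and handed the job in with it held level over the light plate, at about 12.8 s of the 38 s allowed. The job reports no verdict, so these are my own measurements.

- **How it was done:** the tool can only point down, so I gripped the bar at its middle and drew it about 96 mm along the socket axis. I then pressed its lower end lightly on the far end of the panel, so it pivoted level in the pads. After that I lifted it, centred it over the plate and raised the grip to 35 N.
- **Bar pose before handing in:** it is tilted about 3° and within about 1° of the plate's long side. Its middle is about 2 mm from the plate's centre and about 98 mm above the panel.
- **At rest:** the joints were near still, the wrist force was about 1 N, and the pads were on the waist.
- **Bystanders:** the jar and weight measured within 2 mm of where they started. The plain rod and broken half look unmoved in the side and top views, but I did not re-measure them.
- **Failed or conflicting checks:**
  - The rack outline came out too large from colour (148 x 220 mm instead of 120 x 210), because it took in the tall block, so I used the bars' depth points instead.
  - The first side-view yaw of the bar (15°) disagreed with the top view. The wrist view gave 2°, and I used that.

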